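Rub down the wavy pressing roll

TASK

Take the rubbing tool out of its stand and rub down the crest of the wavy wooden pressing roll, which floats on a loose cross slide: set the tool's round foot on the crest near the roll's plain rounded end (the right-hand end seen from the robot), press for a moment, then go along the crest in one slow unbroken pass to the straight part just before the steel flange, pressing with a steady 5 newtons or so all the way (between 2.5 and 8.5), not lifting off and not slipping off the crest. The roll shies away sideways from any push beside its crest, so follow it and keep it from wandering to its end stops; touch it only with the tool and leave the other things on the counter alone. Finish while still holding the tool upright and still, pressed with the same 5 newtons on the crest before the flange, with the roll come to rest.

Things in the scene. Friction and masses are not known exactly. Their poses are not given: they have to be found in the camera images.
- tool: Rubbing tool, 105 mm tall, 0.18 kg, upright in the stand at the start: square wooden handle 30 x 30 mm, 38 to 105 mm above the origin; below it a steel collar 48 mm across and a black hemispherical foot of radius 20 mm. Origin: lowest point of the foot; z up along the handle, x and y square to the handle's sides.
- tool_grip (a point): Where to grip the tool from above: middle of the handle, 75 mm above its origin, across any two facing sides.
- stand: Grey plastic cup that the tool stands in, 72 mm across, 34 mm high, fixed; inner floor 6 mm up, hole 52 mm across; lift the tool straight up 50 mm to clear it. Origin: centre of the underside; same yaw as the tool at the start.
- base: Fixed cross slide under the roll: grey plate 270 x 200 mm with two steel guide bars along its x axis and end bars, 45 mm high. Origin: centre of the underside. The carriage slides along its x axis (away from the robot, turned by the base's yaw).
- carriage (a joint): Displacement (m) of carriage and roll along the base's +x; 0 = rest, middle; end stops at +-0.07. Mass 8 kg (25 percent more or less) plus roll 1.2 kg, weak centring spring 15 N/m, damping only 4 N s/m. A foot pressing F newtons e beside the crest pushes the roll the other way with F*e/0.075 m: if the foot keeps a fixed line, any offset grows.
- roll: Wooden pressing roll on the carriage: a round bar of radius 55 mm lying along its y axis, 360 mm long plus a rounded plain end (-y); steel flange of radius 60 mm at +y, from y = 180 mm on. Same yaw as base; right above the base origin, moving along x with the carriage. Origin: on the crest level of the straight ends, z = 0.175 m unpressed, x = 0 is the crest line.
- plain_end (a point): Point on the crest 150 mm from the middle of the roll, by the plain rounded end: start here. The crest is straight and level for |y| > 120 mm. The roll is sprung: it sinks straight down 2 mm for each newton pressed on it (500 N/m, damping 18 N s/m, at most 28 mm), so 5 N sinks it, and this point, by 10 mm.
- hollow (a point): Lowest point of the crest, 8.6 mm below the straight ends, at y = -54 mm on the roll. Crest height above the roll's origin (within 2 mm): 0 for |y| > 0.12 m, else z = 0.03*u*(1-u^2)^2 with u = y/0.12 m.
- hump (a point): Highest point of the crest, 8.6 mm above the straight ends, at y = +54 mm on the roll.
- flange_end (a point): Point on the crest 145 mm from the middle, 35 mm before the steel flange: finish here. Sliding friction of the foot on the roll is about 0.3 (0.2 to 0.4).
- jug: blue detergent bottle, 96 mm across, 230 mm tall, upright; origin at the centre of its underside. Bystander.
- softener: white bottle, 72 mm across, 210 mm tall, upright; origin at the centre of its underside. Bystander.
- jar: glass jar, 72 mm across, 90 mm tall; origin at the centre of its underside. Bystander.
- scoop_cup: white measuring cup, 64 mm across, 60 mm tall; origin at the centre of its underside. Bystander.
- brush: small hand brush lying flat; origin on its underside. Bystander.
- spray_can: white spray can, 56 mm across, 170 mm tall; origin at the centre of its underside. Bystander.
Not all that is in view belongs to the job. There is more than one size of the tool; the one meant has the size given above.

How it is judged:
On the way, in this order (a step that is already met when the one before it is completed fails the run):
1. the tool presses on the crest by the plain end (y of tool in the frame of roll between -0.19 and -0.115 m and x of tool in the frame of roll between -0.02 and 0.02 m and contact force between tool and roll between 2.5 and 8.5 N), for 0.4 s.
2. it rubs through the hollow on the crest with the pressure in the band (y of tool in the frame of roll between -0.09 and -0.02 m and x of tool in the frame of roll between -0.02 and 0.02 m and contact force between tool and roll between 2.5 and 8.5 N), for 0.6 s.
3. it rubs over the hump on the crest with the pressure in the band (y of tool in the frame of roll between 0.02 and 0.09 m and x of tool in the frame of roll between -0.02 and 0.02 m and contact force between tool and roll between 2.5 and 8.5 N), for 0.6 s.
4. it presses on the crest before the flange and the roll comes to rest (y of tool in the frame of roll between 0.115 and 0.175 m and x of tool in the frame of roll between -0.02 and 0.02 m and contact force between tool and roll between 2.5 and 8.5 N and velocity of joint carriage between -0.03 and 0.03 m/s), for 0.8 s.
At the end, for the whole second after the job is handed in: The tool is held by the fingers, upright within 0.3 rad and still (under 30 mm/s), its foot pressed on the crest before the flange (115 to 175 mm from the middle of the roll, within 20 mm of the crest line) with 2 to 9 N, and the carriage is at rest (under 40 mm/s) (y of tool in the frame of roll between 0.115 and 0.175 m and x of tool in the frame of roll between -0.02 and 0.02 m and contact force between tool and roll between 2 and 9 N and velocity of joint carriage between -0.04 and 0.04 m/s and angle between tool's own z axis and vertical below 0.3 rad and contact force between the fingers and tool above 2 N and linear speed of tool below 0.03 m/s); the arm keeps its last pose, push and grip.
It fails at once if between the straight ends the tool lifts off, presses with less than 1.5 N or more than 9.5 N, or slips more than 22 mm off the crest line (y of tool in the frame of roll between -0.11 and 0.11 m and x of tool in the frame of roll between -0.07 and 0.07 m and z of tool in the frame of roll below 0.03 m and (contact force between tool and roll below 1.5 N or contact force between tool and roll above 9.5 N or x of tool in the frame of roll above 0.022 m or x of tool in the frame of roll below -0.022 m)).
It fails at once if the tool presses on the roll anywhere with more than 12 N (contact force between tool and roll above 12 N).
It fails at once if the carriage goes near an end stop (beyond 0.06 m) or rushes faster than 0.25 m/s (value of joint carriage above 0.06 m or value of joint carriage below -0.06 m or velocity of joint carriage above 0.25 m/s or velocity of joint carriage below -0.25 m/s).
It fails at once if the robot itself touches the roll (contact force between any of the fingers, the arm and roll above 1 N).
It fails at once if one of the other things on the counter is moved by more than 30 mm (distance of any of jug, softener, jar, scoop_cup, brush, spray_can from where it was at the start of the episode above 0.03 m).
It also fails if it takes over 54 s, if anything falls off the work surface, if the arm or the gripper's body presses on something with over 40 N, if the wrist force passes 120 N, or if a joint passes its speed limit or range.

ROBOT

A 7-joint arm with a two-finger parallel gripper is mounted at the origin on the work surface. World frame = base frame: x ahead of the robot, y to its left, z up, the work surface at z = 0. Lengths are in m, angles in rad, forces in N, time in s.
With the tool pointing down it reaches from about 0.425 to 0.975 m from the base axis. Payload 16.7 kg.
Tool frame: the origin (TCP) lies on the centre line of the jaws, within the pads' length; the fingertips stand 8 mm ahead of it and the grasp point (between the pads) lies 11 mm behind it; z points along the fingers, y is the line along which they close (so a half turn about z gives the same grasp; the last joint's range is limited). The gripper opens to 85 mm and grips with 20 to 120 N. Pads are 22 mm wide; open, the fingers measure 114 mm over their backs; the gripper's body (76 mm by 85 mm) begins 54 mm behind the grasp point. The pads swing forward as they close: fully open they stand 13 mm farther back than shut.
Start: joints at [1.177, 0.426, 0.074, 1.606, -0.034, 1.111, -0.067], TCP at [0.164, -0.655, 0.239] pointing down, gripper open.
Joint ranges: [-2.85, 2.85], [-0.5, 2.14], [-1.23, 1.37], [0.21, 2.46], [-1.02, 4.16], [0.16, 2.05], [-2.73, 2.73]. Speed limits (rad/s): [1.89, 1.89, 2.39, 2.39, 3.01, 3.01, 3.01].

INTERFACE

Orientations are given as a unit quaternion [w, x, y, z].
In Python, from cell import * gives the robot as it stands.
- The arm moves only by the shell command python3 -m creep 'ROWS' [FORCE]. ROWS is JSON, a list that holds one entry, the list of rows, each a list of 7 numbers: the turn, a rotation vector about the tool's x, y, z in rad, then the shift along the tool's x, y, z in mm, then the opening, from 0 (shut) to 1 (fully open). In form: [[[ax, ay, az, x, y, z, claw], ...]]. A call has 1 to 10 rows; each row is the pose to reach, as a shift and turn from the pose commanded when the call began, along the tool's axes at that moment; what a row does not reach only later rows make up. A row lasts 1/10 s, in which the tool goes at most 50 mm and 8.59 degrees, less where a joint would pass 70% of its speed; a pose out of reach is approached as far as the arm can. A call with a gripper value outside its range is refused whole. The fingers move at their own pace and stop on an object; FORCE is the grip in N (left out, the last holds). Time passes only in rows, so rows that repeat a pose let the fingers close. It gives the time, the measured TCP pose, the force, the opening and the grip force at its end, in the units of the state.
- get_state(): the state, without advancing time (a new reading comes with each control period).
- grab_frame(name): name is "side" or "top" or "wrist"; returns the picture (480x640x3 uint8, red, green, blue); there is no depth.
- get_calibration(name): a dict with "vfov" (degrees; the focal length in pixels is half the picture's height over the tangent of half this angle, whatever the lens; pixels are square), "cx", "cy" (the principal point, pixels), "position" and "orientation" of the camera in the world; the wrist camera has in their place "tool_from_camera" (4x4, takes a point from camera to tool coordinates, whose origin is the TCP and whose axes are the flange's). Camera axes: x right, y up, looking along -z (the intrinsics and any distortion apply to the point x, -y, -z); pixel columns grow to the right and rows downward; lengths in m; the calibration is good to about 2 mm. A picture is of the moment at which its call begins: read the wrist's pose just before it. get_calibration takes no time and is no camera call.
- sign_off(): hands the job in; it is judged then, once.
The state is a dict: "t": time; "joints": joint angles; "joint_velocities": joint speeds; "tau": joint torques, N m; "position": TCP position; "orientation": TCP orientation; "wrist_force": force on the tool from outside, world axes, zero at the start; "wrist_torque": the same for the moment, N m; "opening": opening from 0.0 (shut) to 1.0 (fully open); "grasp_force": force on a finger pad.
Only numpy, scipy, OpenCV 4.12 (cv2) and the standard library are available. Lean on these libraries where they do the work, as an engineer would, in place of code of your own. Each camera call takes 0.05 s, during which the arm holds its last target. There are 200 camera calls.

## Working session

There is one attempt and no reset: what is moved stays moved. The work goes in short steps, Python scripts to look and compute and a shell command to move; the robot and the scene stay as the last step left them, time stands still between calls to the robot, and variables do not carry over. Pictures are saved under pics/ and viewed, at most 10 in all, crops included, and the job is handed in when it is done.

```bash
ls; mkdir -p pics
python3 - <<'E'
from cell import *
import cv2,json
s=get_state();print({k:s[k] for k in('t','position','orientation','wrist_force','opening')})
for n in("side","top","wrist"):
    cv2.imwrite(f"pics/{n}0.png",grab_frame(n)[:,:,::-1]);print(n,get_calibration(n))
E
```

```text
pics
{'t': 0.0, 'position': array([ 0.16346915, -0.65450785,  0.23860882]), 'orientation': array([-6.18362879e-04,  9.92520848e-01,  1.22073628e-01, -1.17234473e-04]), 'wrist_force': array([ 0.5377153 , -0.19457496, -0.19462786]), 'opening': 0.9968907023480944}
side {'vfov': 46.22714545226854, 'cx': 312.4689387690549, 'cy': 241.24577253367698, 'position': array([ 0.23890482, -0.74705717,  1.05012686]), 'orientation': array([ 0.91917798,  0.3530375 , -0.0696338 , -0.16008591])}
top {'vfov': 50.34948978426003, 'cx': 317.62909552562, 'cy': 237.00573178110068, 'position': array([0.33158786, 0.00486703, 1.25742941]), 'orientation': array([-0.69809013, -0.07179999,  0.05618243,  0.71018199])}
wrist {'vfov': 63.08556001412929, 'cx': 312.9522028878982, 'cy': 246.88468955403073, 'tool_from_camera': array([[ 2.83612437e-04,  9.56167055e-01,  2.92821588e-01,
         7.26647893e-02],
       [ 9.99999922e-01, -1.90411419e-04, -3.46788940e-04,
        -1.74042469e-03],
       [-2.75831586e-04,  2.92821664e-01, -9.56167034e-01,
        -1.32834995e-01],
       [ 0.00000000e+00,  0.00000000e+00,  0.00000000e+00,
         1.00000000e+00]])}
```

View pics/side0.png

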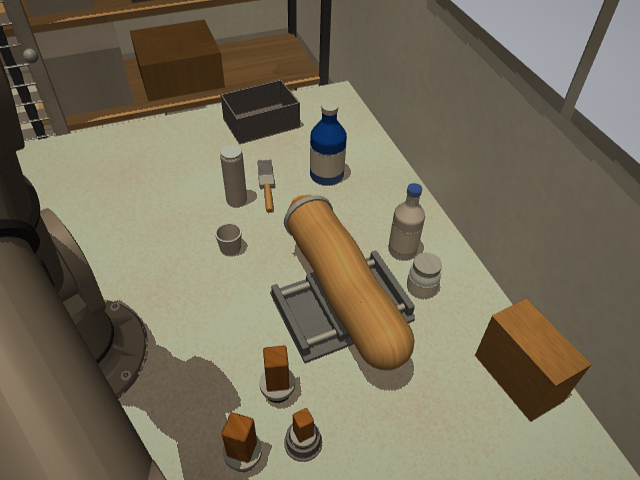

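View pics/top0.png

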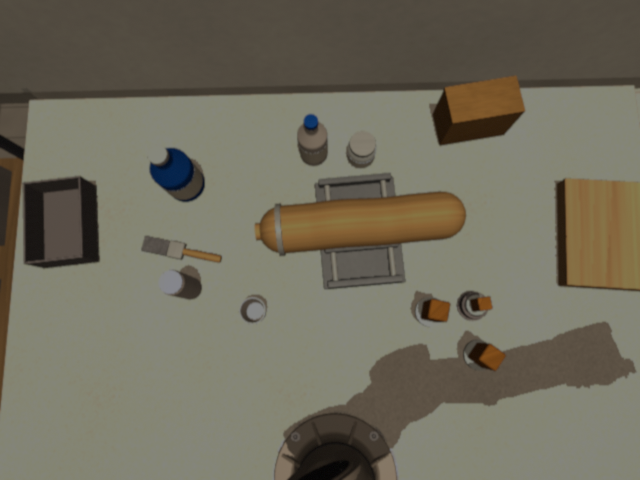

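Side view: three tools at about (277,370), (240,440) and (303,430); the roll runs from (395,345) to (305,205). Top view: tools at (434,310), (487,355) and (480,304); the roll spans (450,215) to (280,230). I'll enlarge the tools.

Run:
```python
import cv2,numpy as np
a=cv2.imread("pics/side0.png")[335:475,210:335];b=cv2.imread("pics/top0.png")[280:380,405:515]
a=cv2.resize(a,None,fx=3.2,fy=3.2,interpolation=cv2.INTER_CUBIC);b=cv2.resize(b,None,fx=3.6,fy=3.6,interpolation=cv2.INTER_CUBIC)
o=np.zeros((450,800,3),np.uint8);o[:a.shape[0],:a.shape[1]]=a;o[:b.shape[0],402:402+b.shape[1]]=b[:,:398]
cv2.imwrite("pics/crop1.png",cv2.convertScaleAbs(o,alpha=1.6))
```

```text
(no output)
```

View pics/crop1.png

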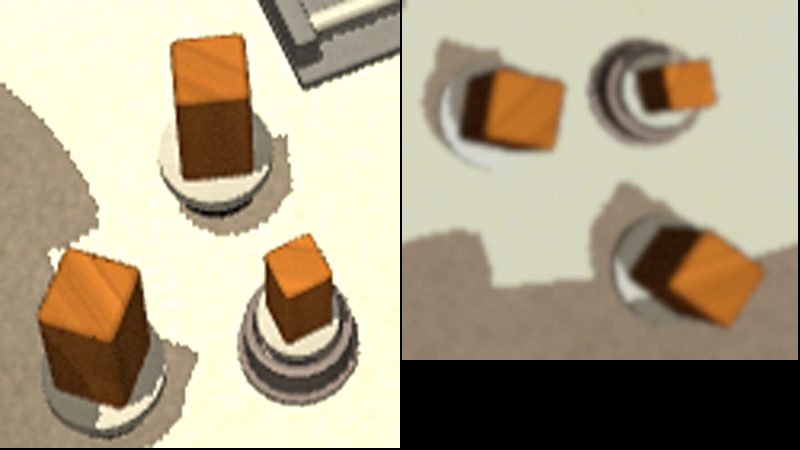

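Crop: the right-hand tool (side (303,430), top (480,304)) is the only one in a ring stand, and its handle looks about 30 mm wide. The other two are larger and stand on bare collars. I'll triangulate all three, plus the roll.

```bash
cat > h.py <<'E'
import cv2,numpy as np
from scipy.spatial.transform import Rotation as R
from cell import *
def rot(q): return R.from_quat(np.r_[q[1:],q[0]]).as_matrix()
def cam(n,s=None):
    c=get_calibration(n)
    if 'position' in c: return rot(c['orientation']),np.array(c['position']),c
    T=c['tool_from_camera'];A=rot(s['orientation'])
    return A@T[:3,:3],A@T[:3,3]+s['position'],c
def rays(C,p):
    Rm,o,c=C;f=240/np.tan(np.radians(c['vfov']/2));p=np.atleast_2d(p).astype(float)
    d=np.c_[(p[:,0]-c['cx'])/f,-(p[:,1]-c['cy'])/f,-np.ones(len(p))]@Rm.T
    return o,d/np.linalg.norm(d,axis=1)[:,None]
def plane(C,p,z):
    o,d=rays(C,p);return o+d*((z-o[2])/d[:,2])[:,None]
def tri(C1,p1,C2,p2):
    o1,d1=rays(C1,p1);o2,d2=rays(C2,p2);out=[]
    for a,b in zip(d1,d2):
        t=np.linalg.lstsq(np.c_[a,-b],o2-o1,rcond=None)[0];P,Q=o1+a*t[0],o2+b*t[1];out.append(np.r_[(P+Q)/2,np.linalg.norm(P-Q)])
    return np.array(out)
def orange(im,lo=110):
    h=cv2.cvtColor(im,cv2.COLOR_BGR2HSV);return cv2.inRange(h,(4,150,lo),(20,255,255))
E
python3 - <<'E'
from h import *
C={}
for n,rois in dict(side=((260,340,35,40),(218,405,45,50),(290,400,30,50)),top=((415,290,40,40),(470,335,45,40),(465,285,35,32))).items():
    im=cv2.imread(f"pics/{n}0.png");m=orange(im)
    C[n]=[]
    for x,y,w,h in rois:
        k=np.zeros_like(m);k[y:y+h,x:x+w]=m[y:y+h,x:x+w]
        c=max(cv2.findContours(k,0,2)[0],key=cv2.contourArea);r=cv2.minAreaRect(c);M=cv2.moments(c)
        print(n,cv2.contourArea(c),r);C[n].append((M['m10']/M['m00'],M['m01']/M['m00']))
T=tri(cam("top"),C['top'],cam("side"),C['side']);print(C,T)
# roll: orange blob in top
for n in("top","side"):
    im=cv2.imread(f"pics/{n}0.png");h=cv2.cvtColor(im,cv2.COLOR_BGR2HSV);print(n,h[220,400],h[300,350])
E
```

```text
side 386.0 ((275.11724853515625, 355.90692138671875), (19.43264389038086, 22.17314338684082), 85.2363510131836)
side 513.5 ((236.95004272460938, 426.1500244140625), (24.66576385498047, 24.349536895751953), 18.434947967529297)
side 209.0 ((303.0000305175781, 417.5000305175781), (15.205260276794434, 15.65247631072998), 63.43495178222656)
top 256.5 ((438.9040222167969, 309.52801513671875), (17.351890563964844, 17.351890563964844), 10.30484676361084)
top 278.5 ((492.5608215332031, 356.6148681640625), (18.36712646484375, 17.320898056030273), 35.53767395019531)
top 113.0 ((484.7115783691406, 303.0577087402344), (12.159200668334961, 11.178619384765625), 78.69007110595703)
{'side': [(274.98618307426597, 355.94300518134713), (237.1333982473223, 426.53164556962025), (302.81738437001593, 417.6650717703349)], 'top': [(438.716049382716, 309.5685510071475), (492.33692399760616, 356.67624177139436), (484.7418879056047, 303.1371681415929)]} [[ 0.37121053 -0.22835646  0.15061165  0.00171272]
 [ 0.27175818 -0.33460978  0.15066072  0.00142531]
 [ 0.38554581 -0.33914072  0.11016912  0.00096104]]
top [ 18 149 135] [ 32  25 134]
side [ 17  62 128] [ 16 159 151]
```

The right-hand tool's top is at z=0.110, which is 105 mm plus the 6 mm cup floor, so it is the one meant. The other two reach 0.15. Its centre is (0.3855, -0.339), so I'll move above it.

```bash
python3 -m creep '[[[0,0,0,25,-22,0,1],[0,0,0,58,-51,0,1],[0,0,0,91,-80,0,1],[0,0,0,125,-110,0,1],[0,0,0,160,-140,0,1],[0,0,0,195,-170,0,1],[0,0,0,228,-198,0,1],[0,0,0,258,-225,0,1],[0,0,0,280,-244,0,1],[0,0,0,290,-253,0,1]]]'
python3 - <<'E'
from h import *
s=get_state();im=grab_frame("wrist")[:,:,::-1];cv2.imwrite("pics/w1.png",im)
print(s['position'],s['orientation'],s['joints'])
E
```

```text
t: 1.15
position: [0.3851, -0.3367, 0.2394]
orientation: [-0.0, 0.992, 0.124, 0.0]
wrist_force: [0.6, -0.1, -0.1]
opening: 0.998
grasp_force: 0.0
[ 0.38512658 -0.33668747  0.23937369] [-1.91165286e-04  9.92324865e-01  1.23657956e-01  1.88308496e-04] [ 0.70601377  0.16499828 -0.12619105  1.96035037  0.02366868  1.017619
 -0.75376319]
```

View pics/w1.png

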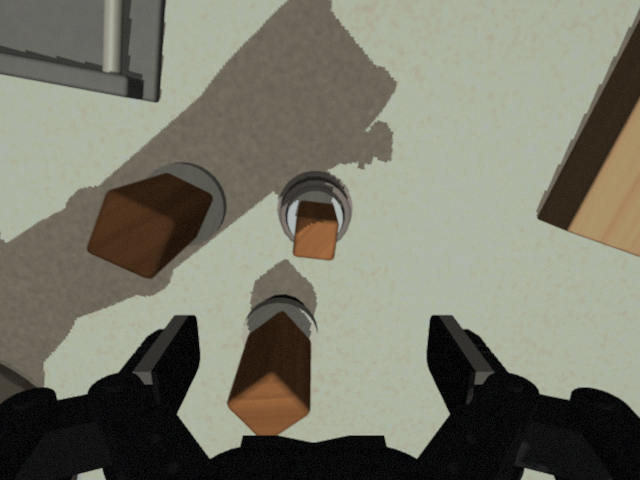

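The wrist view shows our tool in its ring stand at (315,235), with a bright handle top around (295-335, 220-260). The larger tools are at (150,225) and (270,390).

Run:
```python
from h import *
s=get_state();im=cv2.imread("pics/w1.png");C=cam("wrist",s)
h=cv2.cvtColor(im,cv2.COLOR_BGR2HSV);print(h[235,315],h[210,315])
m=cv2.inRange(h,(4,100,110),(20,255,255));k=np.zeros_like(m);k[195:270,280:350]=m[195:270,280:350]
c=max(cv2.findContours(k,0,2)[0],key=cv2.contourArea);M=cv2.moments(c);p=(M['m10']/M['m00'],M['m01']/M['m00'])
r=cv2.minAreaRect(c);b=plane(C,cv2.boxPoints(r),.111);print(r,cv2.contourArea(c));
for i in range(4):
    e=b[(i+1)%4]-b[i];print(b[i],np.linalg.norm(e[:2]),np.degrees(np.arctan2(e[1],e[0])))
print(p,plane(C,[p],.111),tri(C,[p],cam("top"),[(484.74,303.14)]),tri(C,[p],cam("side"),[(302.82,417.67)]))
# roll silhouette (top image)
im=cv2.imread("pics/top0.png");h=cv2.cvtColor(im,cv2.COLOR_BGR2HSV);m=cv2.inRange(h,(8,110,60),(25,255,255))
for x in range(290,450,15):
    col=np.where(m[170:275,x])[0]+170;print(x,col.min(),col.max(),len(col))
```

```text
[ 13 153 147] [ 16 156  44]
((315.6219787597656, 238.90243530273438), (40.08665084838867, 37.87801742553711), 6.340191841125488) 1282.5
[ 0.36869661 -0.32464682  0.111     ] 0.027270565765903827 7.408700603454855
[ 0.39573951 -0.32113038  0.111     ] 0.027451663773300782 -82.23512995409718
[ 0.39944845 -0.34833034  0.111     ] 0.02737231909687396 -170.88279712950361
[ 0.37242194 -0.35266761  0.111     ] 0.028267343554543353 97.57300863596751
(316.46133853151395, 240.43482781026637) [[ 0.3833424 -0.3374817  0.111    ]] [[ 3.85544889e-01 -3.36768118e-01  1.18695480e-01  2.44235416e-04]] [[ 0.38414162 -0.3383023   0.1103298   0.00246318]]
290 206 251 46
305 204 250 47
320 202 249 48
335 200 247 48
350 199 246 48
365 199 245 47
380 198 244 47
395 196 243 48
410 195 240 46
425 194 239 46
440 192 238 47
```

```bash
python3 -m creep '[[[0,0,0.05,-1,1,15,1],[0,0,0.108,-1,1,40,1],[0,0,0.108,-1,1,70,1],[0,0,0.108,-1,1,95,1],[0,0,0.108,-1,1,117,1],[0,0,0.108,-1,1,136,1],[0,0,0.108,-1,1,152,1],[0,0,0.108,-1,1,163,1],[0,0,0.108,-1,1,169,1],[0,0,0.108,-1,1,169,1]]]'
python3 -m creep '[[[0,0,0,0,0,0,0.2],[0,0,0,0,0,0,0.2],[0,0,0,0,0,0,0.2],[0,0,0,0,0,0,0.2],[0,0,0,0,0,0,0.2],[0,0,0,0,0,0,0.2],[0,0,0,0,0,0,0.2]]]' 80
python3 - <<'E'
from h import *
C=cam("top");im=cv2.imread("pics/top0.png");h=cv2.cvtColor(im,cv2.COLOR_BGR2HSV);m=cv2.inRange(h,(8,110,60),(25,255,255))
P=[]
for x in range(292,445,4):
    col=np.where(m[170:275,x])[0]+170;o,d=rays(C,[(x,col.min()-.5),(x,col.max()+.5)]);b=d.sum(0);P.append((o+b*(.12-o[2])/b[2])[:2])
P=np.array(P);k=np.polyfit(P[:,1],P[:,0],1);print("x=a*y+b",k,np.std(P[:,0]-np.polyval(k,P[:,1])),"yaw deg",-np.degrees(np.arctan(k[0])),P[0],P[-1])
E
```

```text
t: 2.2
position: [0.3824, -0.3405, 0.0698]
orientation: [-0.0, 0.998, 0.068, -0.0]
wrist_force: [-1.0, -0.6, 0.2]
opening: 0.998
grasp_force: 0.0
t: 2.9
position: [0.3834, -0.3406, 0.0708]
orientation: [0.0, 0.998, 0.068, 0.0]
wrist_force: [0.4, -0.1, 6.4]
opening: 0.339
grasp_force: 78.4
x=a*y+b [-0.06658474  0.5684014 ] 0.0010420113200083863 yaw deg 3.8094014280990693 [0.56218882 0.08652374] [ 0.58655886 -0.25916363]
```

Grip is good (78 N). Roll axis: x = 0.5684 - 0.0666y, yaw about 3.8°, middle near y = -0.0755. Next: lift straight up, then carry over and turn.

```bash
python3 -m creep '[[[0,0,0,0,0,-10,0.2],[0,0,0,0,0,-30,0.2],[0,0,0,0,0,-55,0.2],[0,0,0,0,0,-85,0.2],[0,0,0,0,0,-115,0.2],[0,0,0.08,0,0,-145,0.2],[0,0,0.2,0,0,-170,0.2],[0,0,0.34,0,0,-190,0.2],[0,0,0.48,0,0,-203,0.2],[0,0,0.62,0,0,-205,0.2]]]'
python3 -c "
from h import *
s=get_state();print(s['joints'])"
```

```text
t: 3.9
position: [0.3831, -0.3405, 0.2775]
orientation: [0.0, 0.97, -0.242, 0.001]
wrist_force: [-0.1, -0.5, -3.2]
opening: 0.344
grasp_force: 78.8
[ 0.64346041  0.12571134 -0.04653973  1.91812319  0.0064756   1.0956267
 -1.46551067]
```

Joint 7 would run out of range turning that way, so I'll turn the other way (camera to the flange side).

```bash
python3 -m creep '[[[0,0,-0.14,5,-8,0,0.2],[0,0,-0.28,17,-27,0,0.2],[0,0,-0.42,33,-53,0,0.2],[0,0,-0.56,51,-81,0,0.2],[0,0,-0.7,69,-110,0,0.2],[0,0,-0.84,86,-137,0,0.2],[0,0,-0.98,101,-161,0,0.2],[0,0,-1.12,112,-179,0,0.2],[0,0,-1.26,120,-191,0,0.2],[0,0,-1.4,123,-196,0,0.2]]]'
python3 -m creep '[[[0,0,-0.14,0,0,0,0.2],[0,0,-0.28,0,0,0,0.2],[0,0,-0.42,0,0,0,0.2],[0,0,-0.56,0,0,0,0.2],[0,0,-0.68,0,0,0,0.2],[0,0,-0.73,0,0,0,0.2],[0,0,-0.73,0,0,0,0.2],[0,0,-0.73,0,0,0,0.2]]]'
python3 - <<'E'
from h import *
s=get_state();im=grab_frame("wrist")[:,:,::-1];cv2.imwrite("pics/w2.png",im)
print(s['joints'],s['position'],s['orientation'],np.degrees(2*np.arctan2(s['orientation'][2],s['orientation'][1])))
E
```

```text
t: 4.9
position: [0.5836, -0.2226, 0.2755]
orientation: [-0.0, 0.895, 0.446, -0.0]
wrist_force: [-0.5, -0.2, -0.8]
opening: 0.344
grasp_force: 78.7
t: 5.7
position: [0.5826, -0.224, 0.2755]
orientation: [-0.0, 0.68, 0.733, -0.0]
wrist_force: [-0.2, -0.2, -2.0]
opening: 0.346
grasp_force: 78.8
[ 0.61361473  0.34852149 -0.44839906  1.66027487  0.16157968  1.16991135
  0.1993208 ] [ 0.58258911 -0.22398897  0.2755482 ] [-1.03744630e-04  6.80495192e-01  7.32752531e-01 -1.07047881e-04] 94.23529635234671
```

View pics/w2.png

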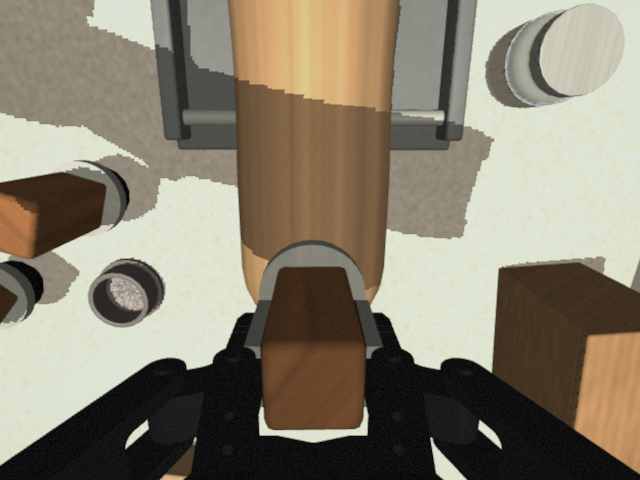

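The wrist view is clean. Roll silhouettes run at about columns 235-245 and 385-395 for rows 0-230, with the handle centred near column 313. The plate's near edge is at row 148. I'll write the measuring helper.

```bash
cat > m.py <<'E'
from h import *
RX=np.array([.9978,.0665]);RY=np.array([-.0665,.9978]);M=np.array([.5734,-.0755])
def crest(s):
    u=s/.12;return .03*u*(1-u*u)**2 if abs(u)<1 else 0.
def look(name=None,zax=.12,rows=range(90,232,4),v=False,pix=None):
    s=get_state();im=grab_frame("wrist")[:,:,::-1] if pix is None else cv2.imread(pix)
    if name: cv2.imwrite(name,im)
    sat=cv2.GaussianBlur(cv2.cvtColor(im,cv2.COLOR_BGR2HSV)[:,:,1],(3,3),0);C=cam("wrist",s);P=[];W=[]
    p=s['position'];d=p[:2]-M
    for r in rows:
        m=sat[r]>75;k=312
        if not m[k]: continue
        a=k
        while a>1 and m[a-1]: a-=1
        b=k
        while b<638 and m[b+1]: b+=1
        o,q=rays(C,[(a-.5,r),(b+.5,r)]);c=q.sum(0);X=o+c*(zax-o[2])/c[2];P.append(((X[:2]-M)@RX,(X[:2]-M)@RY));W.append((r,a,b))
    P=np.array(P);res=P[:,0]-np.median(P[:,0]);g=abs(res)<.004
    k=np.polyfit(P[g,1],P[g,0],1);sl=np.degrees(np.arctan(k[0]))
    if v: print(W[::6])
    y=d@RY;q=np.median(P[g,0])
    print(f"t {s['t']:.2f} s {y*1e3:.1f} e {1e3*(d@RX-q):.1f} roll q {q*1e3:.1f} slope {sl:.2f}deg std {1e3*np.std(P[g,0]):.1f} n{g.sum()}/{len(g)} foot z {1e3*(p[2]-.065):.1f} crest {1e3*(.175+crest(y)):.1f} F {np.round(s['wrist_force'],2)}")
    return s,C
E
python3 - <<'E'
from m import *
s,C=look(v=True)
X=plane(C,[(182,147),(448,147)],.008);print((X[:,:2]-M)@RX,(X[:,:2]-M)@RY)
f=[]
for i in range(1,9):
    s=get_state();f.append(s['wrist_force']);grab_frame("side")
print(np.mean(f,0),np.std(f,0))
E
```

```text
[(90, 235, 391), (114, 236, 390), (138, 237, 389), (162, 237, 388), (186, 238, 388), (210, 240, 386)]
t 5.75 s -148.8 e 2.8 roll q -3.5 slope -0.47deg std 0.3 n36/36 foot z 210.5 crest 175.0 F [ 0.15  0.03 -1.74]
[-0.13356277  0.13058834] [-0.09263764 -0.09055238]
[ 0.01817911 -0.17525915 -1.67489384] [0.20740942 0.57208341 0.29652665]
```

Run:
```python
from m import *
im=cv2.imread("pics/top0.png");C=cam("top");hsv=cv2.cvtColor(im,cv2.COLOR_BGR2HSV)
print(hsv[228,262:300].tolist())
for x in range(277,292,2):
    o,d=rays(C,[(x,205),(x,252)]);print(x,[round(float((( (o+d.sum(0)*(z-o[2])/d.sum(0)[2])[:2]-M)@RY)*1e3),1) for z in(.12,.178)])
print("end",((plane(C,[(466,215)],.12)[:,:2]-M)@RY))
# plate corner regions
big=cv2.resize(im[165:300,305:420],None,fx=5,fy=4.4,interpolation=cv2.INTER_CUBIC);cv2.imwrite("pics/plate.png",cv2.convertScaleAbs(big,alpha=1.5))
```

```text
[[16, 158, 102], [16, 161, 109], [16, 159, 114], [16, 156, 119], [16, 156, 124], [17, 155, 128], [17, 155, 132], [17, 154, 134], [17, 153, 135], [17, 151, 135], [18, 149, 135], [18, 147, 135], [18, 119, 133], [20, 57, 129], [28, 23, 131], [33, 19, 134], [33, 17, 134], [33, 18, 131], [23, 35, 124], [20, 98, 130], [20, 131, 134], [20, 136, 135], [20, 137, 134], [20, 138, 135], [20, 138, 135], [20, 138, 135], [20, 138, 135], [20, 142, 135], [20, 140, 135], [19, 140, 135], [20, 142, 135], [20, 142, 135], [20, 142, 135], [19, 142, 135], [19, 142, 135], [19, 144, 135], [19, 142, 135], [19, 144, 135]]
277 [196.6, 191.5]
279 [192.0, 187.1]
281 [187.5, 182.8]
283 [182.9, 178.5]
285 [178.4, 174.2]
287 [173.8, 169.9]
289 [169.3, 165.6]
291 [164.8, 161.3]
end [-0.23341466]
```

View pics/plate.png

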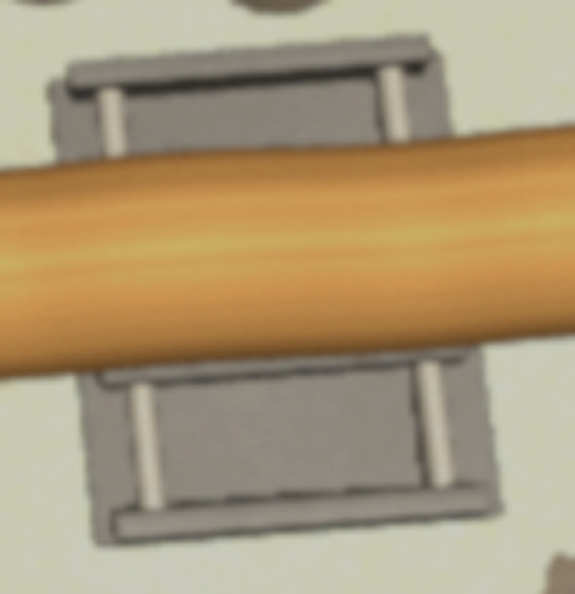

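The flange edge and the plate edges put the roll's middle about 4-5 mm further along +y, so I'll use that. Yaw is well aligned: tool x runs along the crest, tool y across it and z is down. Now lower to just above the crest and zero the lateral offset.

```bash
sed -i 's/M=np.array(.*/M=np.array([.5731,-.0710])/' m.py
python3 -m creep '[[[0,0,0,0,-1,3,0.2],[0,0,0,0,-2,9,0.2],[0,0,0,1,-3,16,0.2],[0,0,0,2,-3,22,0.2],[0,0,0,3,-3,27,0.2],[0,0,0,3,-3,29,0.2],[0,0,0,3,-3,29,0.2],[0,0,0,3,-3,29,0.2]]]'
python3 - <<'E'
from m import *
look("pics/w3.png",v=True);f=[]
for i in range(8): f.append(get_state()['wrist_force']);grab_frame("side")
print(np.mean(f,0),np.std(f,0))
E
```

```text
t: 7.0
position: [0.5798, -0.2212, 0.2465]
orientation: [0.0, 0.68, 0.733, 0.0]
wrist_force: [-0.3, 0.1, -1.5]
opening: 0.338
grasp_force: 78.8
[(90, 231, 404), (114, 232, 403), (138, 232, 402), (162, 233, 401), (186, 233, 400), (210, 235, 399)]
t 7.00 s -150.3 e 0.3 roll q -3.6 slope -0.53deg std 0.3 n36/36 foot z 181.5 crest 175.0 F [-0.28  0.08 -1.47]
[-0.03347976 -0.04335491 -1.87396108] [0.29245883 0.56518897 0.41267194]
```

```bash
python3 -m creep '[[[0,0,0,0,0,2,0.2],[0,0,0,0,0,5,0.2],[0,0,0,0,0,7,0.2],[0,0,0,0,0,9,0.2],[0,0,0,0,0,11,0.2],[0,0,0,0,0,13,0.2],[0,0,0,0,0,15,0.2],[0,0,0,0,0,16,0.2],[0,0,0,0,0,16,0.2],[0,0,0,0,0,16,0.2]]]'
python3 - <<'E'
from m import *
f=[]
look("pics/w4.png",zax=.11)
for i in range(7): f.append(get_state()['wrist_force']);grab_frame("side")
print(np.mean(f,0),np.std(f,0)); look(zax=.11)
E
```

```text
t: 8.45
position: [0.5798, -0.2212, 0.2305]
orientation: [0.0, 0.68, 0.733, 0.0]
wrist_force: [0.1, 0.6, 3.7]
opening: 0.344
grasp_force: 79.3
t 8.45 s -150.3 e 0.0 roll q -3.4 slope -0.52deg std 0.3 n36/36 foot z 165.5 crest 175.0 F [0.07 0.62 3.69]
[0.09637945 0.36829095 2.75293745] [0.40447591 0.40786034 0.5511143 ]
t 8.85 s -150.3 e 0.1 roll q -3.5 slope -0.55deg std 0.3 n36/36 foot z 165.4 crest 175.0 F [0.74 0.5  2.65]
```

Pressed at about 4.6 N, offset ~0. Start the pass at about 20 mm/s.

```bash
sed -i 's/^RX=.*;M=/RX=np.array([.9973,.0732]);RY=np.array([-.0732,.9973]);M=/' m.py
cat > l.py <<'E'
from m import *
look(zax=.11)
E
python3 -m creep '[[[0,0,0,1,0,0.2,0.2],[0,0,0,3,0,0.5,0.2],[0,0,0,5,0,0.5,0.2],[0,0,0,7,0,0.5,0.2],[0,0,0,9,0,0.5,0.2],[0,0,0,11,0,0.5,0.2],[0,0,0,13,0,0.5,0.2],[0,0,0,15,0,0.5,0.2],[0,0,0,17,0,0.5,0.2],[0,0,0,19,0,0.5,0.2]]]'; python3 l.py
python3 -c "
from m import *
for s in range(-135,150,5): print(s,round(crest(s/1e3)*1e3,1),end='; ')"
```

```text
t: 9.9
position: [0.5782, -0.202, 0.2298]
orientation: [-0.0, 0.68, 0.733, 0.0]
wrist_force: [-1.1, -0.2, 2.7]
opening: 0.341
grasp_force: 79.3
t 9.90 s -131.1 e -3.7 roll q -0.8 slope -0.22deg std 0.2 n36/36 foot z 164.8 crest 175.0 F [-1.11 -0.24  2.67]
-135 0.0; -130 0.0; -125 0.0; -120 0.0; -115 -0.2; -110 -0.7; -105 -1.4; -100 -2.3; -95 -3.3; -90 -4.3; -85 -5.3; -80 -6.2; -75 -7.0; -70 -7.6; -65 -8.1; -60 -8.4; -55 -8.6; -50 -8.5; -45 -8.3; -40 -7.9; -35 -7.3; -30 -6.6; -25 -5.7; -20 -4.7; -15 -3.6; -10 -2.5; -5 -1.2; 0 0.0; 5 1.2; 10 2.5; 15 3.6; 20 4.7; 25 5.7; 30 6.6; 35 7.3; 40 7.9; 45 8.3; 50 8.5; 55 8.6; 60 8.4; 65 8.1; 70 7.6; 75 7.0; 80 6.2; 85 5.3; 90 4.3; 95 3.3; 100 2.3; 105 1.4; 110 0.7; 115 0.2; 120 0.0; 125 0.0; 130 0.0; 135 0.0; 140 0.0; 145 0.0;
```

```bash
python3 -m creep '[[[0,0,0,2,2,0,0.2],[0,0,0,4,4,0,0.2],[0,0,0,6,6,0,0.2],[0,0,0,8,7,0,0.2],[0,0,0,10,7,0,0.2],[0,0,0,12,7,0,0.2],[0,0,0,14,7,0.1,0.2],[0,0,0,16,7,0.2,0.2],[0,0,0,18,7,0.3,0.2],[0,0,0,20,7,0.5,0.2]]]'; python3 l.py
```

```text
t: 10.95
position: [0.5836, -0.1816, 0.2293]
orientation: [-0.0, 0.68, 0.733, 0.0]
wrist_force: [-0.9, -0.5, 3.2]
opening: 0.344
grasp_force: 79.6
t 10.95 s -111.1 e -8.9 roll q 11.3 slope -0.08deg std 0.2 n36/36 foot z 164.3 crest 174.4 F [-0.87 -0.54  3.2 ]
```

```bash
python3 -m creep '[[[0,0,0,2,15,0,0.2],[0,0,0,4,15,0.2,0.2],[0,0,0,6,15,0.5,0.2],[0,0,0,8,15,0.9,0.2],[0,0,0,10,15,1.3,0.2]]]'; python3 l.py
```

```text
t: 11.5
position: [0.5974, -0.1706, 0.228]
orientation: [-0.0, 0.68, 0.733, -0.0]
wrist_force: [0.3, -0.6, 2.6]
opening: 0.341
grasp_force: 79.7
t 11.50 s -101.1 e 1.7 roll q 15.2 slope -0.03deg std 0.1 n36/36 foot z 163.0 crest 172.9 F [ 0.35 -0.63  2.55]
```

```bash
python3 -m creep '[[[0,0,0,2,2,0.4,0.2],[0,0,0,4,2,0.8,0.2],[0,0,0,6,2,1.2,0.2],[0,0,0,8,2,1.6,0.2],[0,0,0,10,2,2,0.2]]]'; python3 l.py
```

```text
t: 12.05
position: [0.5991, -0.1604, 0.226]
orientation: [0.0, 0.68, 0.733, 0.0]
wrist_force: [0.2, -0.2, 3.6]
opening: 0.339
grasp_force: 79.7
t 12.05 s -91.0 e 4.5 roll q 14.9 slope -0.05deg std 0.1 n36/36 foot z 161.0 crest 170.9 F [ 0.19 -0.19  3.57]
```

```bash
python3 -m creep '[[[0,0,0,2,-5,0.4,0.2],[0,0,0,4,-5,0.8,0.2],[0,0,0,6,-5,1.2,0.2],[0,0,0,8,-5,1.6,0.2],[0,0,0,10,-5,2,0.2]]]'; python3 l.py
```

```text
t: 12.6
position: [0.5934, -0.1508, 0.224]
orientation: [0.0, 0.68, 0.733, 0.0]
wrist_force: [0.9, -0.5, 3.5]
opening: 0.34
grasp_force: 79.6
t 12.60 s -81.1 e 3.6 roll q 10.9 slope -0.00deg std 0.1 n36/36 foot z 159.0 crest 169.0 F [ 0.89 -0.54  3.54]
```

```bash
python3 -m creep '[[[0,0,0,2,-7,0.4,0.2],[0,0,0,4,-7,0.7,0.2],[0,0,0,6,-7,1,0.2],[0,0,0,8,-7,1.2,0.2],[0,0,0,10,-7,1.4,0.2]]]'; python3 l.py
```

```text
t: 13.15
position: [0.5857, -0.1413, 0.2226]
orientation: [0.0, 0.68, 0.733, 0.0]
wrist_force: [0.4, -0.2, 2.6]
opening: 0.342
grasp_force: 79.5
t 13.15 s -71.1 e -1.4 roll q 8.8 slope 0.20deg std 0.2 n36/36 foot z 157.6 crest 167.5 F [ 0.41 -0.16  2.64]
```

```bash
python3 -m creep '[[[0,0,0,2,-1,0.3,0.2],[0,0,0,4,-1,0.5,0.2],[0,0,0,6,-1,0.7,0.2],[0,0,0,8,-1,0.8,0.2],[0,0,0,10,-1,0.9,0.2]]]'; python3 l.py
```

```text
t: 13.7
position: [0.5839, -0.1314, 0.2217]
orientation: [0.0, 0.68, 0.733, 0.0]
wrist_force: [-0.5, -1.0, 3.7]
opening: 0.344
grasp_force: 79.7
t 13.70 s -61.1 e -2.5 roll q 8.9 slope 0.25deg std 0.2 n36/36 foot z 156.7 crest 166.6 F [-0.48 -0.98  3.72]
```

```bash
python3 -m creep '[[[0,0,0,2,3,0.1,0.2],[0,0,0,4,3,0.2,0.2],[0,0,0,6,3,0.2,0.2],[0,0,0,8,3,0.2,0.2],[0,0,0,10,3,0.2,0.2]]]'; python3 l.py
```

```text
t: 14.25
position: [0.586, -0.1213, 0.2215]
orientation: [-0.0, 0.68, 0.733, -0.0]
wrist_force: [-0.1, -2.0, 3.9]
opening: 0.342
grasp_force: 79.7
t 14.25 s -51.1 e -2.4 roll q 11.6 slope 0.27deg std 0.2 n36/36 foot z 156.5 crest 166.4 F [-0.06 -2.04  3.87]
```

```bash
python3 -m creep '[[[0,0,0,2,6,0,0.2],[0,0,0,4,6,-0.1,0.2],[0,0,0,6,6,-0.2,0.2],[0,0,0,8,6,-0.4,0.2],[0,0,0,10,6,-0.6,0.2]]]'; python3 l.py
```

```text
t: 14.8
position: [0.5912, -0.111, 0.2221]
orientation: [0.0, 0.68, 0.733, -0.0]
wrist_force: [0.6, -3.5, 3.5]
opening: 0.342
grasp_force: 79.8
t 14.80 s -41.2 e 1.9 roll q 13.2 slope -0.00deg std 0.1 n36/36 foot z 157.1 crest 167.0 F [ 0.62 -3.53  3.53]
```

```bash
python3 -m creep '[[[0,0,0,2,-3,-0.1,0.2],[0,0,0,4,-3,-0.3,0.2],[0,0,0,6,-3,-0.5,0.2],[0,0,0,8,-3,-0.9,0.2],[0,0,0,10,-3,-1.3,0.2]]]'; python3 l.py
```

```text
t: 15.35
position: [0.5876, -0.1012, 0.2235]
orientation: [0.0, 0.68, 0.733, 0.0]
wrist_force: [0.0, -3.6, 3.7]
opening: 0.344
grasp_force: 79.6
t 15.35 s -31.1 e 1.3 roll q 10.9 slope 0.11deg std 0.1 n36/36 foot z 158.5 crest 168.2 F [ 0.05 -3.59  3.69]
```

```bash
python3 -m creep '[[[0,0,0,2,-3,-0.5,0.2],[0,0,0,4,-3,-1,0.2],[0,0,0,6,-3,-1.5,0.2],[0,0,0,8,-3,-2,0.2],[0,0,0,10,-3,-2.5,0.2]]]'; python3 l.py
```

```text
t: 15.9
position: [0.5839, -0.0913, 0.226]
orientation: [0.0, 0.68, 0.733, 0.0]
wrist_force: [-0.3, -3.4, 4.0]
opening: 0.344
grasp_force: 79.6
t 15.90 s -21.1 e -0.1 roll q 9.3 slope 0.13deg std 0.1 n36/36 foot z 161.0 crest 170.1 F [-0.28 -3.39  4.  ]
```

```bash
python3 -m creep '[[[0,0,0,2,-1,-0.7,0.2],[0,0,0,4,-1,-1.4,0.2],[0,0,0,6,-1,-2.1,0.2],[0,0,0,8,-1,-2.7,0.2],[0,0,0,10,-1,-3.3,0.2]]]'; python3 l.py
```

```text
t: 16.45
position: [0.5821, -0.0814, 0.2293]
orientation: [0.0, 0.68, 0.733, 0.0]
wrist_force: [-0.5, -3.8, 3.9]
opening: 0.339
grasp_force: 79.6
t 16.45 s -11.0 e -0.7 roll q 8.9 slope 0.08deg std 0.1 n36/36 foot z 164.3 crest 172.3 F [-0.51 -3.78  3.93]
```

```bash
python3 -m creep '[[[0,0,0,2,0,-0.8,0.2],[0,0,0,4,0,-1.6,0.2],[0,0,0,6,0,-2.4,0.2],[0,0,0,8,0,-3.1,0.2],[0,0,0,10,0,-3.8,0.2]]]'; python3 l.py
```

```text
t: 17.0
position: [0.5813, -0.0714, 0.2331]
orientation: [-0.0, 0.68, 0.733, 0.0]
wrist_force: [0.3, -3.0, 2.7]
opening: 0.346
grasp_force: 79.7
t 17.00 s -1.0 e -1.2 roll q 9.4 slope 0.02deg std 0.1 n36/36 foot z 168.1 crest 174.7 F [ 0.3  -2.99  2.67]
```

```bash
python3 -m creep '[[[0,0,0,2,0,-0.4,0.2],[0,0,0,4,0,-0.8,0.2],[0,0,0,6,0,-1.3,0.2],[0,0,0,8,0,-1.8,0.2],[0,0,0,10,0,-2.3,0.2]]]'; python3 l.py
```

```text
t: 17.55
position: [0.5805, -0.0614, 0.2353]
orientation: [-0.0, 0.68, 0.733, 0.0]
wrist_force: [-0.0, -2.3, 3.1]
opening: 0.341
grasp_force: 79.6
t 17.55 s 9.0 e -1.8 roll q 9.9 slope 0.08deg std 0.2 n36/36 foot z 170.3 crest 177.2 F [-0.05 -2.26  3.06]
```

Steady (about 5 N vertical). Continue up the hump (crest +2.2 to +4.5).

```bash
python3 -m creep '[[[0,0,0,2,1,-0.5,0.2],[0,0,0,4,1,-1,0.2],[0,0,0,6,1,-1.4,0.2],[0,0,0,8,1,-1.8,0.2],[0,0,0,10,1,-2.2,0.2]]]'; python3 l.py
```

```text
t: 18.1
position: [0.5808, -0.0514, 0.2375]
orientation: [-0.0, 0.68, 0.733, 0.0]
wrist_force: [-0.9, -2.0, 2.2]
opening: 0.342
grasp_force: 79.4
t 18.10 s 19.0 e -2.4 roll q 11.4 slope 0.02deg std 0.1 n36/36 foot z 172.5 crest 179.5 F [-0.88 -2.02  2.22]
```

```bash
python3 -m creep '[[[0,0,0,2,4,-0.3,0.2],[0,0,0,4,4,-0.6,0.2],[0,0,0,6,4,-0.9,0.2],[0,0,0,8,4,-1.1,0.2],[0,0,0,10,4,-1.3,0.2]]]'; python3 l.py
```

```text
t: 18.65
position: [0.584, -0.0411, 0.2389]
orientation: [-0.0, 0.68, 0.733, 0.0]
wrist_force: [-1.0, -1.7, 1.9]
opening: 0.343
grasp_force: 79.6
t 18.65 s 29.0 e -0.1 roll q 13.1 slope 0.06deg std 0.1 n36/36 foot z 173.9 crest 181.4 F [-1.02 -1.67  1.86]
```

```bash
python3 -m creep '[[[0,0,0,2,1,0.1,0.2],[0,0,0,4,1,0.2,0.2],[0,0,0,6,1,0.3,0.2],[0,0,0,8,1,0.3,0.2],[0,0,0,10,1,0.3,0.2]]]'; python3 l.py
```

```text
t: 19.2
position: [0.5843, -0.0312, 0.2386]
orientation: [0.0, 0.68, 0.733, 0.0]
wrist_force: [1.0, -1.5, 2.6]
opening: 0.339
grasp_force: 79.5
t 19.20 s 38.9 e 0.6 roll q 13.4 slope 0.07deg std 0.1 n36/36 foot z 173.6 crest 182.8 F [ 1.05 -1.5   2.61]
```

```bash
python3 -m creep '[[[0,0,0,2,-1,0,0.2],[0,0,0,4,-1,0,0.2],[0,0,0,6,-1,-0.1,0.2],[0,0,0,8,-1,-0.1,0.2],[0,0,0,10,-1,-0.2,0.2]]]'; python3 l.py
```

```text
t: 19.75
position: [0.5825, -0.0212, 0.2388]
orientation: [0.0, 0.68, 0.733, 0.0]
wrist_force: [0.5, -2.3, 2.6]
opening: 0.342
grasp_force: 79.6
t 19.75 s 49.0 e 1.3 roll q 11.8 slope 0.09deg std 0.2 n36/36 foot z 173.8 crest 183.5 F [ 0.5  -2.28  2.61]
```

```bash
python3 -m creep '[[[0,0,0,2,-3,0,0.2],[0,0,0,4,-3,0,0.2],[0,0,0,6,-3,0,0.2],[0,0,0,8,-3,0.1,0.2],[0,0,0,10,-3,0.1,0.2]]]'; python3 l.py
```

```text
t: 20.3
position: [0.5788, -0.0114, 0.2386]
orientation: [-0.0, 0.68, 0.733, 0.0]
wrist_force: [-0.4, -0.2, 3.1]
opening: 0.345
grasp_force: 79.4
t 20.30 s 59.0 e 0.3 roll q 9.7 slope 0.04deg std 0.2 n36/36 foot z 173.6 crest 183.5 F [-0.44 -0.15  3.08]
```

```bash
python3 -m creep '[[[0,0,0,2,-2,0.1,0.2],[0,0,0,4,-2,0.2,0.2],[0,0,0,6,-2,0.4,0.2],[0,0,0,8,-2,0.6,0.2],[0,0,0,10,-2,0.8,0.2]]]'; python3 l.py
```

```text
t: 20.85
position: [0.576, -0.0016, 0.2379]
orientation: [0.0, 0.68, 0.733, 0.0]
wrist_force: [-0.8, -0.5, 2.8]
opening: 0.341
grasp_force: 79.4
t 20.85 s 69.0 e -0.5 roll q 8.6 slope 0.02deg std 0.1 n36/36 foot z 172.9 crest 182.7 F [-0.77 -0.52  2.8 ]
```

```bash
python3 -m creep '[[[0,0,0,2,-1,0.2,0.2],[0,0,0,4,-1,0.5,0.2],[0,0,0,6,-1,0.8,0.2],[0,0,0,8,-1,1.1,0.2],[0,0,0,10,-1,1.4,0.2]]]'; python3 l.py
```

```text
t: 21.4
position: [0.5743, 0.0083, 0.2364]
orientation: [0.0, 0.68, 0.733, 0.0]
wrist_force: [0.6, -1.5, 2.8]
opening: 0.338
grasp_force: 79.6
t 21.40 s 79.0 e -1.0 roll q 8.0 slope 0.07deg std 0.2 n36/36 foot z 171.4 crest 181.3 F [ 0.63 -1.47  2.8 ]
```

```bash
python3 -m creep '[[[0,0,0,2,0,0.4,0.2],[0,0,0,4,0,0.8,0.2],[0,0,0,6,0,1.2,0.2],[0,0,0,8,0,1.6,0.2],[0,0,0,10,0,2,0.2]]]'; python3 l.py
```

```text
t: 21.95
position: [0.5735, 0.0183, 0.2344]
orientation: [-0.0, 0.68, 0.733, 0.0]
wrist_force: [-0.3, -0.1, 3.1]
opening: 0.34
grasp_force: 79.6
t 21.95 s 89.0 e -1.8 roll q 8.7 slope -0.10deg std 0.3 n35/35 foot z 169.4 crest 179.5 F [-0.26 -0.07  3.13]
```

```bash
python3 -m creep '[[[0,0,0,2,2,0.4,0.2],[0,0,0,4,2,0.8,0.2],[0,0,0,6,2,1.2,0.2],[0,0,0,8,2,1.6,0.2],[0,0,0,10,2,1.9,0.2]]]'; python3 l.py
```

```text
t: 22.5
position: [0.5747, 0.0284, 0.2325]
orientation: [-0.0, 0.68, 0.733, -0.0]
wrist_force: [-0.4, -0.7, 3.1]
opening: 0.34
grasp_force: 79.8
t 22.50 s 99.0 e -2.2 roll q 11.0 slope 0.14deg std 0.1 n29/30 foot z 167.5 crest 177.5 F [-0.41 -0.66  3.13]
```

```bash
python3 -m creep '[[[0,0,0,2,5,0.4,0.2],[0,0,0,4,5,0.8,0.2],[0,0,0,6,5,1.1,0.2],[0,0,0,8,5,1.4,0.2],[0,0,0,10,5,1.6,0.2]]]'; python3 l.py
```

```text
t: 23.05
position: [0.5788, 0.0387, 0.2309]
orientation: [-0.0, 0.68, 0.733, -0.0]
wrist_force: [-0.2, -0.9, 3.4]
opening: 0.341
grasp_force: 79.7
t 23.05 s 108.9 e 0.8 roll q 12.9 slope -0.00deg std 0.1 n29/29 foot z 165.9 crest 175.8 F [-0.15 -0.89  3.45]
```

s→119: crest 175.0.

```bash
python3 -m creep '[[[0,0,0,2,-1,0.2,0.2],[0,0,0,4,-1,0.4,0.2],[0,0,0,6,-1,0.6,0.2],[0,0,0,8,-1,0.7,0.2],[0,0,0,10,-1,0.8,0.2]]]'; python3 l.py
```

```text
t: 23.6
position: [0.5772, 0.0485, 0.2301]
orientation: [0.0, 0.68, 0.733, -0.0]
wrist_force: [-0.7, -1.2, 3.5]
opening: 0.345
grasp_force: 79.6
t 23.60 s 118.9 e 1.6 roll q 11.2 slope 0.02deg std 0.1 n29/29 foot z 165.1 crest 175.0 F [-0.72 -1.24  3.49]
```

```bash
python3 -m creep '[[[0,0,0,2,-3,0,0.2],[0,0,0,4,-3,0,0.2],[0,0,0,6,-3,0,0.2],[0,0,0,8,-3,0,0.2],[0,0,0,10,-3,0,0.2]]]'; python3 l.py
```

```text
t: 24.15
position: [0.5735, 0.0583, 0.2301]
orientation: [-0.0, 0.68, 0.733, 0.0]
wrist_force: [-1.0, -1.7, 2.5]
opening: 0.344
grasp_force: 79.4
t 24.15 s 128.9 e 1.0 roll q 8.8 slope -0.10deg std 0.1 n29/30 foot z 165.1 crest 175.0 F [-1.04 -1.72  2.53]
```

```bash
python3 -m creep '[[[0,0,0,2,-3,0,0.2],[0,0,0,4,-3,0,0.2],[0,0,0,6,-3,0,0.2],[0,0,0,8,-3,0,0.2],[0,0,0,10,-3,0,0.2],[0,0,0,12,-3,0,0.2],[0,0,0,13,-3,0,0.2],[0,0,0,13,-3,0,0.2],[0,0,0,13,-3,0,0.2],[0,0,0,13,-3,0,0.2]]]'; python3 l.py
```

```text
t: 25.2
position: [0.5695, 0.0711, 0.2302]
orientation: [-0.0, 0.68, 0.733, 0.0]
wrist_force: [-0.1, 1.1, 3.2]
opening: 0.341
grasp_force: 79.4
t 25.20 s 142.0 e -0.8 roll q 7.6 slope 0.12deg std 0.4 n29/29 foot z 165.2 crest 175.0 F [-0.09  1.14  3.16]
```

Hold for 2 s and check that it is still.

```bash
python3 -m creep '[[[0,0,0,0,0,0,0.2],[0,0,0,0,0,0,0.2],[0,0,0,0,0,0,0.2],[0,0,0,0,0,0,0.2],[0,0,0,0,0,0,0.2],[0,0,0,0,0,0,0.2],[0,0,0,0,0,0,0.2],[0,0,0,0,0,0,0.2],[0,0,0,0,0,0,0.2],[0,0,0,0,0,0,0.2]]]'
python3 - <<'E'
from m import *
f=[]
for i in range(6): look(f"pics/e{i}.png",zax=.11);f.append(get_state()['wrist_force'])
print(np.mean(f,0))
E
```

```text
t: 26.25
position: [0.5694, 0.0709, 0.2301]
orientation: [-0.0, 0.68, 0.733, 0.0]
wrist_force: [-0.4, 1.8, 3.5]
opening: 0.343
grasp_force: 79.5
t 26.25 s 141.8 e -0.8 roll q 7.6 slope 0.07deg std 0.4 n29/29 foot z 165.1 crest 175.0 F [-0.35  1.76  3.52]
t 26.30 s 141.8 e -0.8 roll q 7.6 slope 0.11deg std 0.3 n29/29 foot z 165.2 crest 175.0 F [-0.88  0.96  3.25]
t 26.35 s 141.8 e -0.9 roll q 7.6 slope 0.01deg std 0.4 n29/29 foot z 165.1 crest 175.0 F [-0.11  1.36  3.31]
t 26.40 s 141.8 e -0.8 roll q 7.6 slope 0.05deg std 0.5 n29/29 foot z 165.1 crest 175.0 F [0.31 1.65 2.79]
t 26.45 s 141.8 e -0.9 roll q 7.6 slope 0.07deg std 0.4 n29/29 foot z 165.1 crest 175.0 F [0.4  0.89 3.31]
t 26.50 s 141.8 e -0.8 roll q 7.6 slope 0.05deg std 0.5 n29/29 foot z 165.1 crest 175.0 F [0.39 1.69 2.54]
[-0.16792545  1.37148037  3.15701822]
```

View pics/e5.png

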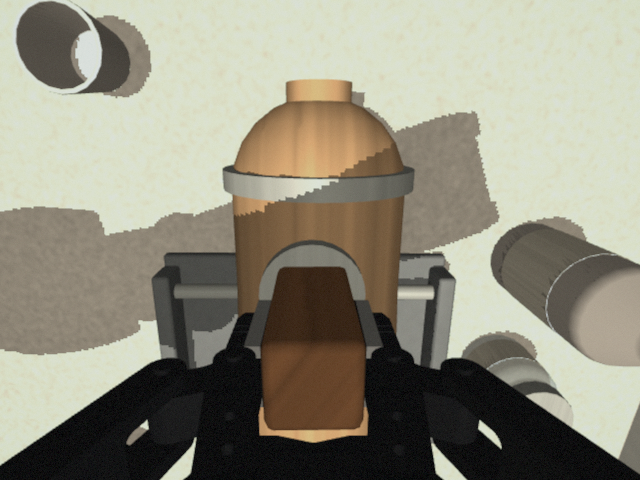

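The picture shows the tool upright on the crest, with the collar at (312,270) and the flange at rows 170-195. The roll is centred and still, and the force is about 5 N.

```bash
python3 -c "
from cell import *
print(sign_off())"
```

```text
the job is handed in; nothing more can be done
None
```

I rubbed the crest in one unbroken pass from the plain end and handed the job in with the tool held upright and still, pressed at about 5 N some 142 mm from the roll's middle, within 1 mm of the crest line, and the roll at rest; no verdict came back.

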